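# Pack the projector's parts into the divided tray

## Task

Pack the projector's parts into the green divided tray: the grey lens sleeve stands upright in the bay with the yellow pad and the green-marked lens cell sits in it, straight and fully home; the green-marked fan lies flat in the bay with the white pad, and the heat sink stands, fins up, in the bay with the black pad. Set each part down, do not let it drop, and leave the red-marked lens cell, the red-marked fan and the jar of screws where they are.

Things in the scene. Friction and masses are not known exactly. Their poses are not given: they have to be found in the camera images.
- pad_yellow: Yellow pad (80 x 150 x 3 mm) on the floor of one of the green tray's three bays (which one varies; fixed). Origin: centre of its underside, 4 mm above the bench; parts rest on its top, 7 mm above the bench. x across the bay, y along it, z up. Bay: 82 (x) by 152 mm (y) inside, centred on the pad; walls 4 mm thick, tops 30 mm above the bench; bays 86 mm apart along x. For the lens sleeve.
- pad_white: White pad (80 x 150 x 3 mm) on the floor of one of the green tray's three bays (which one varies; fixed). Origin: centre of its underside, 4 mm above the bench; parts rest on its top, 7 mm above the bench. x across the bay, y along it, z up. Bay: 82 (x) by 152 mm (y) inside, centred on the pad; walls 4 mm thick, tops 30 mm above the bench; bays 86 mm apart along x. For the green-marked fan.
- pad_black: Black pad (80 x 150 x 3 mm) on the floor of one of the green tray's three bays (which one varies; fixed). Origin: centre of its underside, 4 mm above the bench; parts rest on its top, 7 mm above the bench. x across the bay, y along it, z up. Bay: 82 (x) by 152 mm (y) inside, centred on the pad; walls 4 mm thick, tops 30 mm above the bench; bays 86 mm apart along x. For the heat sink.
- sleeve: Grey lens sleeve: open round cup, mouth up, 70 g, 50 mm high; outside 44 mm across at the foot, widening to a straight collar 58 mm across from 30 to 50 mm height; wall 3.5 mm: the bore is 51 mm across at the mouth and narrows below 30 mm height to 39 mm at its floor, 5 mm up. Origin: centre of the underside; z up.
- cell_green: Lens cell, round, 120 g, upright: tapered grey plug (31 mm across at the foot, 47 mm from 22 to 40 mm height) under a black grip ring (64 mm across, 40 to 62 mm height); on top a bluish lens in a green marking ring. Home in the sleeve, the ring rests on its rim, the foot 10 mm above the sleeve's underside, 2 mm play all round. Origin: centre of the foot; z up.
- fan_green: Square cooling fan, 50 x 50 mm, 20 mm high, black, lying flat, 50 g; its hub (26 mm across, seen from above) is green. It belongs in the bay with the white pad. Origin: centre of the underside; x, y square to its sides, within 0.4 rad of the world's at the start; z up.
- heatsink: Aluminium heat sink with upright fins, 50 mm (its x, along the fins) by 40 mm (its y), 28 mm high, standing on its base, about 110 g; the two 50 x 28 mm outer faces are flat. Origin: centre of the underside; z up; its x starts within 0.4 rad of world x.
- cell_red: Lens cell, round, 120 g, upright: tapered grey plug (31 mm across at the foot, 47 mm from 22 to 40 mm height) under a black grip ring (64 mm across, 40 to 62 mm height); on top a bluish lens in a red marking ring. Look-alike that does not belong: stays where it is. Origin: centre of the foot; z up.
- fan_red: Square cooling fan, 50 x 50 mm, 20 mm high, black, lying flat, 50 g; its hub (26 mm across, seen from above) is red. Look-alike that does not belong: stays where it is. Origin: centre of the underside; x, y square to its sides, within 0.4 rad of the world's at the start; z up.
- screw_jar: Jar of screws, 52 mm across and 57 mm high, tan with an orange lid, standing beyond the parts; stays where it is. Origin: centre of the underside.
Things that resemble listed ones, but are neither listed nor needed, are in the scene too. Several things have the shape of the heatsink; the one meant has the colours described above. What is shaped like the fan_green but turquoise is not meant.

How it is judged:
By the outcome, as a careful person would: the job done as asked, in the order asked, and still so for the second after the job is handed in, with the robot touching nothing.
It also fails if it takes over 128 s, if anything falls off the work surface, if the arm or the gripper's body presses on something with over 40 N, if the wrist force passes 120 N, or if a joint passes its speed limit or range.

## Robot

A 7-joint arm with a two-finger parallel gripper is mounted at the origin on the work surface. World frame = base frame: x ahead of the robot, y to its left, z up, the work surface at z = 0. Lengths are in m, angles in rad, forces in N, time in s.
With the tool pointing down it reaches from about 0.4 to 0.875 m from the base axis. Payload 6.5 kg.
Tool frame: the origin (TCP) lies between the finger pads; the fingertips stand 8 mm ahead of it and the grasp point (between the pads) lies 11 mm behind it; z points along the fingers, y is the line along which they close (so a half turn about z gives the same grasp; the last joint's range is limited). The gripper opens to 88 mm and grips with 3 to 60 N. Pads are 18 mm wide; open, the fingers measure 123 mm over their backs; the gripper's body (75 mm by 187 mm) begins 45 mm behind the grasp point.
Start: joints at [-1.196, 0.536, -0.004, 1.538, 0.003, 1.067, -0.071], TCP at [0.277, 0.588, 0.247] pointing down, gripper open.
Joint ranges: [-2.7, 2.7], [-0.37, 2.16], [-1.27, 1.26], [0.24, 2.4], [-1.31, 4.45], [0.19, 1.91], [-2.76, 2.76]. Speed limits (rad/s): [2.39, 2.39, 3.14, 3.14, 3.14, 3.14, 3.14].

## Interface

Orientations are given as a unit quaternion [w, x, y, z].
In Python, from plant import * gives the robot as it stands. The module is installed in compiled form; this text tells all that it offers.
- The arm moves only by the shell command python3 -m creep 'ROWS'. ROWS is a JSON object whose one key "plan" holds a list of rows, each a list of 3 entries, a list of its own where there are three numbers: the opening, from -1 (shut) to 1 (fully open), then the shift along the tool's x, y, z in mm, then the turn about the tool's z in degrees. In form: {"plan": [[hand, [x, y, z], twist], ...]}. A call has exactly 8 rows; each row is the pose to reach, as a shift and turn from the pose commanded when the call began, along the tool's axes at that moment; what a row does not reach only later rows make up. A row lasts 1/10 s, in which the tool goes at most 50 mm and 8.59 degrees, less where a joint would pass 70% of its speed; a pose out of reach is approached as far as the arm can. A call with a gripper value outside its range is refused whole. The fingers move at their own pace and stop on an object; the grip force is fixed at half the most. Time passes only in rows, so rows that repeat a pose let the fingers close, or fill a call up. It gives the time, the measured TCP pose, the force, the opening and the grip force at its end, in the units of the state.
- read_state(): the state, without advancing time (a new reading comes with each control period).
- read_camera(name): name is "side" or "top"; returns a dict with "frame" (400x640x3 uint8, red, green, blue), "K" (3x3 intrinsics, pixels), "world_from_camera" (4x4, takes a point from camera to world coordinates). Camera axes: x right, y down, z forward; pixel columns grow to the right and rows downward; lengths in m; the calibration is good to about 2 mm. A picture is of the moment at which its call begins. There is no depth.
- sign_off(): hands the job in; it is judged then, once.
Trained networks look in a picture, given as the dict that the camera call returned (one of the last four; its "shot" number tells which), for a name from the list of things; names that differ only in an ending like _2 or _b are one class to them, and where a whole thing is asked for, a point or a joint stands for the part that bears it (a point fixed in the world has none). Each returns a list of dicts, best first, with "confidence" (0 to 1); they miss things now and then, are a little off and sometimes report something else, mostly with a low value. They report only what shows in the picture. A call takes as long as a camera call. They do not tell look-alikes from the thing itself.
- recognise(label, picture): "centre" ([x, y, z] in m, in world coordinates, good to about 4 mm: the middle of the surface that is visible of it).
The state is a dict: "clock": time; "joints": joint angles; "qvel": joint speeds; "joint_efforts": joint torques, N m; "eef_pos": TCP position; "tcp_rot": TCP orientation; "force": force on the tool from outside, world axes, zero at the start; "torque": the same for the moment, N m; "finger_gap": opening from 0.0 (shut) to 1.0 (fully open); "gripper_force": force on a finger pad.
Only numpy, scipy, OpenCV 4.12 (cv2) and the standard library are available. Lean on these libraries where they do the work, as an engineer would, in place of code of your own. Each camera call takes 0.05 s, during which the arm holds its last target. There are 200 camera calls.

## Working session

There is one attempt and no reset: what is moved stays moved. The work goes in short steps, Python scripts to look and compute and a shell command to move; the robot and the scene stay as the last step left them, time stands still between calls to the robot, and variables do not carry over. Pictures are saved under pics/ and viewed, at most 14 in all, crops included, and the job is handed in when it is done.

```bash
mkdir -p pics
cat > h.py <<'E'
from plant import *
import numpy as np, cv2
def shot(cam,name=None,crop=None,scale=1):
    p=read_camera(cam); f=p["frame"]
    if name:
        g=f if crop is None else f[crop[1]:crop[3],crop[0]:crop[2]]
        g=cv2.resize(g,None,fx=scale,fy=scale,interpolation=cv2.INTER_CUBIC)
        cv2.imwrite(f"pics/{name}.png",g[:,:,::-1])
    return p
def w2p(p,X):
    T=np.linalg.inv(p["world_from_camera"]); c=T[:3,:3]@np.array(X)+T[:3,3]; u=p["K"]@c; return u[:2]/u[2]
def p2w(p,u,z):
    T=p["world_from_camera"]; d=T[:3,:3]@np.linalg.solve(p["K"],[u[0],u[1],1.]); o=T[:3,3]
    return o+d*(z-o[2])/d[2]
E
python3 - <<'E'
from h import *
s=read_state(); print({k:np.round(v,3).tolist() for k,v in s.items()})
p=shot("top","top0",None,1.25); 
for c in ["top","side"]:
    if c=="side": p=shot("side","side0",None,1.25)
    print(c,p["world_from_camera"][:3,3].round(3), p["K"][0,0])
    for n in ["pad_yellow","pad_white","pad_black","sleeve","cell_green","fan_green","heatsink","screw_jar","cell_red","fan_red"]:
        for r in recognise(n,p)[:5]: print(n,np.round(r["centre"],3),round(r["confidence"],2),w2p(p,r["centre"]).round())
E
```

```text
{'clock': 0.0, 'joints': [-1.196, 0.537, -0.004, 1.539, 0.003, 1.067, -0.071], 'qvel': [0.001, 0.0, -0.001, -0.002, -0.001, 0.001, 0.0], 'joint_efforts': [-0.0, -57.098, 0.99, -25.16, -0.056, 0.018, 0.0], 'eef_pos': [0.277, 0.587, 0.246], 'tcp_rot': [-0.0, 0.219, 0.976, -0.001], 'force': [-0.57, 0.445, 0.565], 'torque': [-0.001, -0.017, -0.022], 'gripper_force': 0.0, 'finger_gap': 1.004}
top [0.478 0.001 0.93 ] 404.06124022678586
pad_yellow [0.53  0.286 0.009] 0.79 [201. 227.]
pad_white [0.615 0.289 0.01 ] 0.69 [201. 190.]
pad_black [0.444 0.286 0.005] 0.72 [200. 265.]
sleeve [ 0.459 -0.249  0.02 ] 0.88 [438. 260.]
cell_green [0.621 0.06  0.064] 0.57 [299. 184.]
fan_green [ 0.341 -0.072  0.017] 0.6 [359. 313.]
fan_green [ 0.432 -0.084  0.02 ] 0.56 [364. 272.]
heatsink [ 0.534 -0.095  0.016] 0.67 [368. 226.]
heatsink [ 0.633 -0.08  -0.   ] 0.6 [361. 184.]
heatsink [ 0.43  -0.082  0.022] 0.25 [363. 273.]
screw_jar [ 0.778 -0.103  0.055] 0.64 [373. 116.]
screw_jar [0.532 0.286 0.009] 0.27 [201. 226.]
cell_red [ 0.598 -0.218  0.063] 0.76 [427. 195.]
fan_red [0.454 0.04  0.019] 0.61 [308.
[... 207 characters left out ...]
624 0.285 0.005] 0.91 [188. 275.]
pad_white [0.538 0.289 0.01 ] 0.51 [221. 299.]
pad_black [0.448 0.288 0.008] 0.85 [263. 328.]
sleeve [ 0.459 -0.226  0.037] 0.83 [425. 164.]
cell_green [0.611 0.072 0.059] 0.67 [279. 193.]
fan_green [ 0.43  -0.079  0.02 ] 0.66 [401. 208.]
fan_green [ 0.334 -0.07   0.016] 0.62 [444. 232.]
heatsink [ 0.534 -0.087  0.028] 0.85 [359. 184.]
heatsink [ 0.628 -0.075  0.025] 0.77 [320. 171.]
heatsink [0.61  0.072 0.06 ] 0.53 [279. 193.]
screw_jar [ 0.778 -0.09   0.04 ] 0.9 [273. 141.]
cell_red [ 0.594 -0.21   0.057] 0.72 [369. 139.]
cell_red [0.608 0.073 0.061] 0.69 [279. 193.]
cell_red [0.626 0.286 0.005] 0.5 [187. 274.]
fan_red [0.456 0.045 0.018] 0.59 [353. 236.]
```

View pics/top0.png

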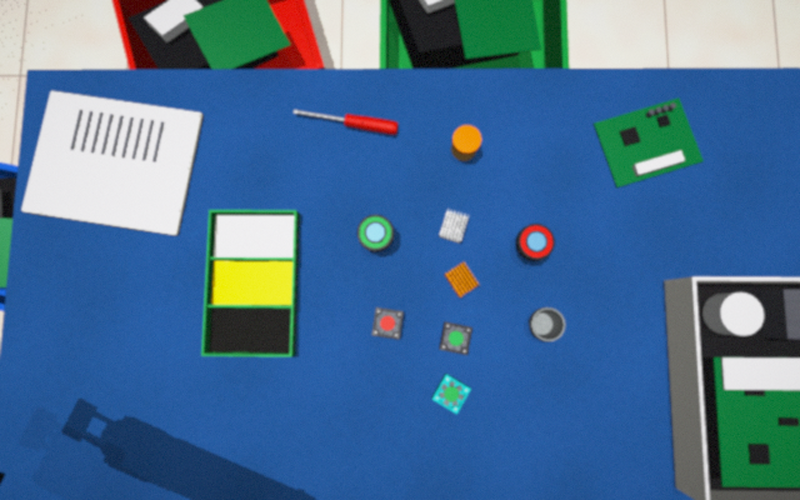

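Run:
```python
from h import *
g=cv2.imread("pics/top0.png"); g=cv2.resize(g,None,fx=.8,fy=.8)
cv2.imwrite("pics/crop0.png",cv2.resize(g[150:350,265:465],None,fx=3,fy=3,interpolation=cv2.INTER_CUBIC))
```

```text
(no output)
```

View pics/crop0.png

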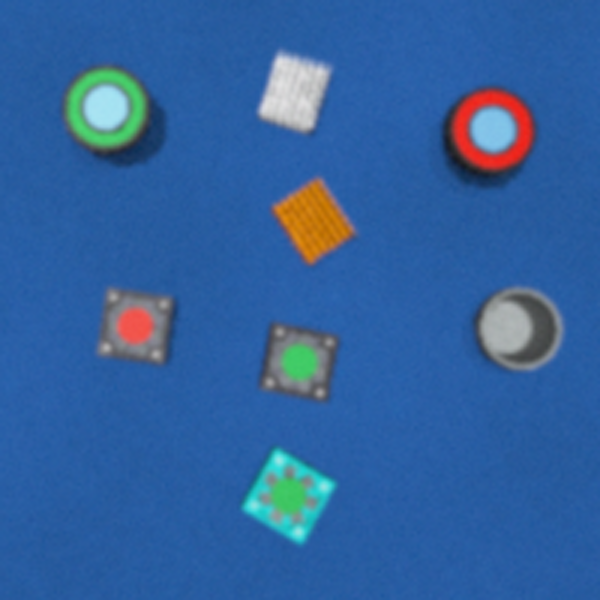

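Candidates in the 640x400 top image:
- **Heat sinks:** silver at (363,181) and orange at (369,223). The silver one fits "aluminium".
- **Fans:** black with green hub at (365,271), turquoise at (361,315), black with red hub at (310,258). The black one with the green hub is meant.
- **Cells:** green ring at (300,185), red ring at (429,193). The green one is meant.

The crop confirms all three. The pads, top to bottom, are white, yellow and black, with the yellow one at about (201,227).

```bash
cat >> h.py <<'E'
def blob(f,uv,r,cond):
    """largest mask component near uv; cond works on HSV (h,s,v) int arrays"""
    h,s,v=[a.astype(int) for a in cv2.split(cv2.cvtColor(f,cv2.COLOR_RGB2HSV))]
    m=cond(h,s,v).astype(np.uint8); k=np.zeros_like(m); cv2.circle(k,(int(uv[0]),int(uv[1])),int(r),1,-1); m&=k
    n,l,st,c=cv2.connectedComponentsWithStats(m); 
    i=1+np.argmax(st[1:,4]); m=(l==i).astype(np.uint8)
    cs,_=cv2.findContours(m,cv2.RETR_EXTERNAL,cv2.CHAIN_APPROX_NONE); return max(cs,key=cv2.contourArea)[:,0,:].astype(float)
notblue=lambda h,s,v:~((h>95)&(h<125)&(s>120))
def rect(p,uv,r,cond,z):
    c=blob(p["frame"],uv,r,cond); w=np.array([p2w(p,u,z)[:2] for u in c])*1000
    (cx,cy),(a,b),t=cv2.minAreaRect(w.astype(np.float32)); return np.round([cx,cy,a,b,t],1)
def circ(p,uv,r,cond,z):
    c=blob(p["frame"],uv,r,cond); w=np.array([p2w(p,u,z)[:2] for u in c])*1000
    (cx,cy),(a,b),t=cv2.fitEllipse(w.astype(np.float32)); return np.round([cx,cy,a,b,t],1)
E
python3 - <<'E'
from h import *
for c,P in [("top",dict(cell=(300,185),sl=(438,259),fan=(365,271),hs=(363,181),y=(201,227),w=(201,190),b=(200,265))),("side",dict(cell=(279,190),sl=(425,160),fan=(401,208),hs=(320,171),y=(223,296),w=(188,275),b=(263,328)))]:
    p=shot(c); print(c,p["world_from_camera"][:3,:3].round(3).tolist())
    print("cell ring",circ(p,P["cell"],22,lambda h,s,v:(h>50)&(h<80)&(s>90)&(v>80),.062))
    print("hub",circ(p,P["fan"],10,lambda h,s,v:(h>50)&(h<80)&(s>90)&(v>80),.020))
    print("fan",rect(p,P["fan"],20,lambda h,s,v:notblue(h,s,v),.020))
    print("hs",rect(p,P["hs"],20,lambda h,s,v:(s<60)&(v>100),.028))
    print("sleeve",circ(p,P["sl"],24,lambda h,s,v:(s<90),.050), "rim-bright",circ(p,P["sl"],24,lambda h,s,v:(s<60)&(v>115),.050))
    print("yel",rect(p,P["y"],60,lambda h,s,v:(h>20)&(h<35)&(s>120),.007))
    print("white",rect(p,P["w"],60,lambda h,s,v:(s<50)&(v>150),.007))
    print("black",rect(p,P["b"],60,lambda h,s,v:(v<60),.007))
E
```

```text
top [[0.006, -0.993, 0.117], [-1.0, -0.004, 0.017], [-0.016, -0.117, -0.993]]
cell ring [618.6  57.7  55.4  55.7 179.2]
hub [434.9 -85.2  24.7  25.1 135.5]
fan [435.  -85.1  50.5  49.6  78.7]
hs [634.9 -81.8  41.5  51.2  72.9]
sleeve [ 461.3 -239.3   56.3   59.   178. ] rim-bright [ 461.  -240.1   54.6   55.7  172.4]
yel [533.3 288.  146.8  80.4  89.8]
white [6.195e+02 2.860e+02 7.750e+01 1.461e+02 1.000e-01]
black [4.462e+02 2.914e+02 7.640e+01 1.486e+02 3.000e-01]
side [[-0.785, -0.369, 0.497], [-0.619, 0.462, -0.635], [0.004, -0.807, -0.591]]
cell ring [616.2  57.3  54.2  54.3 165.8]
hub [432.2 -83.   24.9  27.2  31.5]
fan [430.2 -75.7  66.2  55.8  79.4]
hs [623.  -67.2  60.4  80.2  72.4]
sleeve [ 446.5 -212.3   55.3  126.1   23. ] rim-bright [ 458.3 -239.5   53.5   54.6   37.7]
yel [537.2 279.7 142.1  68.3  89.8]
white [624.3 279.7 141.4  64.4  89.7]
black [450.7 280.2 140.6  67.9  89.9]
```

View pics/side0.png

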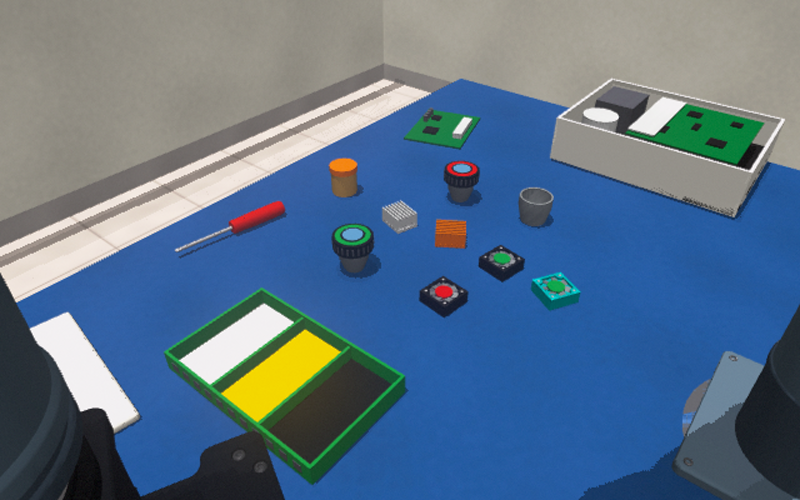

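```bash
python3 -m creep '{"plan":[[1,[-20,-13,0],-2.3],[1,[-60,-39,0],-6.3],[1,[-110,-71,0],-10.3],[1,[-160,-103,0],-14.3],[1,[-210,-135,0],-18.3],[1,[-260,-167,0],-22.3],[1,[-300,-193,0],-25.3],[1,[-317,-204,0],-25.3]]}'
python3 -m creep '{"plan":[[1,[0,-20,0],0],[1,[2,-60,0],0],[1,[4,-110,10],0],[1,[6,-160,20],0],[1,[8,-210,30],0],[1,[10,-260,40],0],[1,[12,-310,50],0],[1,[13,-360,60],0]]}'
python3 -m creep '{"plan":[[1,[1,-45,0],0],[1,[2,-85,0],0],[1,[3,-115,0],0],[1,[4,-135,0],0],[1,[4,-147,0],0],[1,[4,-147,0],0],[1,[4,-147,0],0],[1,[4,-147,0],0]]}'
```

```text
clock: 2.0
eef_pos: [0.4751, 0.2709, 0.247]
tcp_rot: [0.0, -0.001, 1.0, 0.0]
force: [0.7, -0.2, 0.1]
finger_gap: 1.002
gripper_force: 0.0
clock: 2.8
eef_pos: [0.4614, -0.0831, 0.188]
tcp_rot: [0.001, -0.001, 1.0, 0.0]
force: [0.7, -0.8, 0.1]
finger_gap: 1.001
gripper_force: 0.0
clock: 3.6
eef_pos: [0.458, -0.2267, 0.1879]
tcp_rot: [-0.0, -0.001, 1.0, 0.0]
force: [-0.6, 0.7, 0.5]
finger_gap: 1.0
gripper_force: 0.0
```

```bash
python3 -m creep '{"plan":[[1,[-2,-13,15],0],[1,[-2,-13,45],0],[1,[-2,-13,80],0],[1,[-2,-13,110],0],[1,[-2,-13,135],0],[1,[-2,-13,150],0],[1,[-2,-13,158],0],[1,[-2,-13,158],0]]}'
python3 - <<'E'
from h import *
p=shot("side","side1",(330,60,530,220),4)
print(read_state()["eef_pos"])
E
```

```text
clock: 4.4
eef_pos: [0.4596, -0.2407, 0.0296]
tcp_rot: [-0.0, -0.001, 1.0, 0.0]
force: [0.8, 0.4, 0.0]
finger_gap: 1.0
gripper_force: 0.0
[ 0.46009301 -0.24112637  0.03032047]
```

View pics/side1.png

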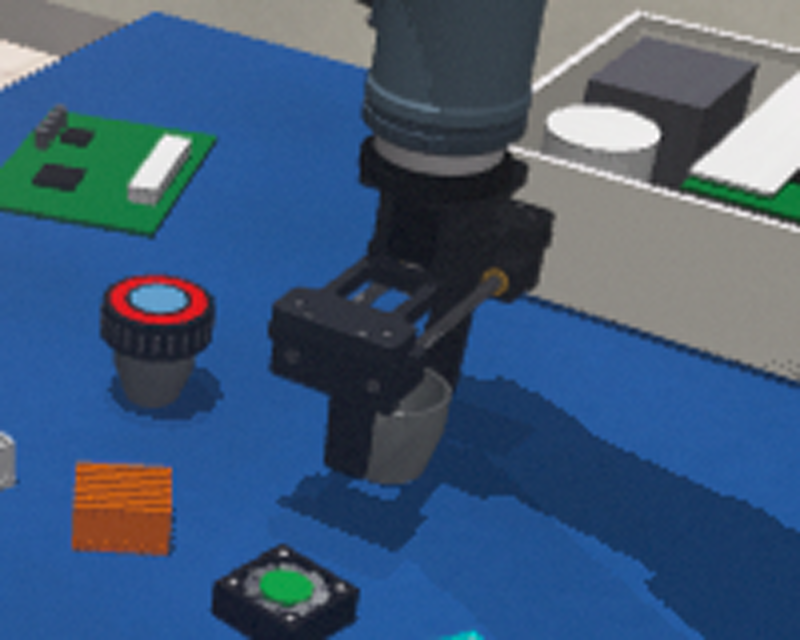

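The fingers straddle the sleeve (crop centre about (400,420)). Closing and lifting.

```bash
python3 -m creep '{"plan":[[-1,[0,0,0],0],[-1,[0,0,0],0],[-1,[0,0,0],0],[-1,[0,0,0],0],[-1,[0,0,0],0],[-1,[0,0,0],0],[-1,[0,0,0],0],[-1,[0,0,0],0]]}'
python3 -m creep '{"plan":[[-1,[0,0,-5],0],[-1,[0,0,-20],0],[-1,[0,0,-45],0],[-1,[0,0,-75],0],[-1,[0,0,-100],0],[-1,[0,0,-120],0],[-1,[0,0,-130],0],[-1,[0,0,-130],0]]}'
```

```text
clock: 5.25
eef_pos: [0.4599, -0.2414, 0.0304]
tcp_rot: [0.0, -0.0, 1.0, -0.0]
force: [-1.3, 0.7, 5.9]
finger_gap: 0.655
gripper_force: 30.0
clock: 6.05
eef_pos: [0.4604, -0.2416, 0.1615]
tcp_rot: [0.001, -0.0, 1.0, -0.0]
force: [-0.3, -0.4, -0.5]
finger_gap: 0.653
gripper_force: 30.0
```

```bash
python3 -m creep '{"plan":[[-1,[-3,15,0],0],[-1,[-8,50,0],0],[-1,[-14,97,0],0],[-1,[-21,146,0],0],[-1,[-28,195,0],0],[-1,[-35,244,0],0],[-1,[-42,293,0],0],[-1,[-48,340,0],0]]}'
python3 -m creep '{"plan":[[-1,[-6,45,0],0],[-1,[-12,87,0],0],[-1,[-17,125,0],0],[-1,[-21,155,0],0],[-1,[-24,175,0],0],[-1,[-25,185,0],0],[-1,[-25,187,0],0],[-1,[-25,187,0],0]]}'
python3 - <<'E'
from h import *
p=shot("top","top1",(130,130,290,290),4)
shot("side","side2",(120,180,340,380),3)
E
```

```text
clock: 6.85
eef_pos: [0.5066, 0.1008, 0.1589]
tcp_rot: [-0.001, -0.001, 1.0, -0.0]
force: [1.0, -0.1, -1.4]
finger_gap: 0.654
gripper_force: 30.0
clock: 7.65
eef_pos: [0.532, 0.2845, 0.1593]
tcp_rot: [-0.001, -0.0, 1.0, -0.001]
force: [-0.3, -0.4, -0.4]
finger_gap: 0.657
gripper_force: 30.0
```

View pics/side2.png

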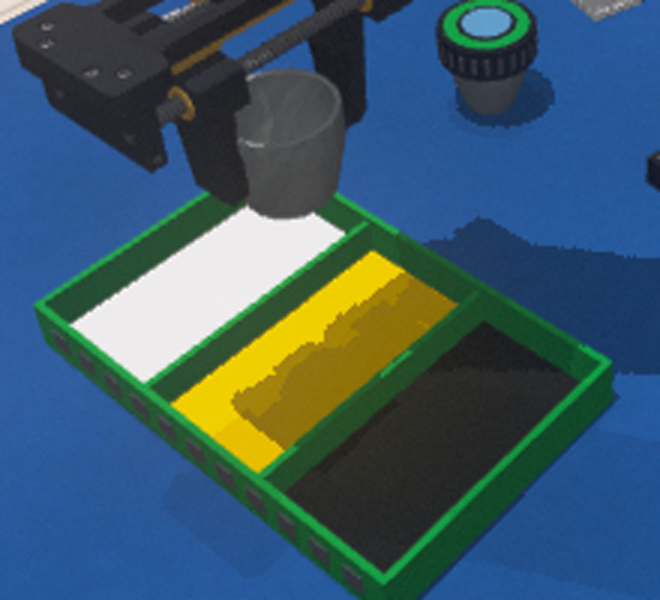

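Sleeve hangs upright over the tray. Lowering it.

```bash
python3 -m creep '{"plan":[[-1,[0,1,15],0],[-1,[0,1,40],0],[-1,[0,1,70],0],[-1,[0,1,95],0],[-1,[0,1,110],0],[-1,[0,1,117],0],[-1,[0,1,120],0],[-1,[0,1,121],0]]}'
python3 -m creep '{"plan":[[-1,[0,0,0.5],0],[-1,[0,0,1],0],[-1,[0,0,1.5],0],[-1,[0,0,2],0],[-1,[0,0,2],0],[-1,[0,0,2],0],[-1,[0,0,2],0],[-1,[0,0,2],0]]}'
```

```text
clock: 8.55
eef_pos: [0.5328, 0.2869, 0.0394]
tcp_rot: [0.001, -0.0, 1.0, 0.0]
force: [-0.2, 0.6, -1.1]
finger_gap: 0.653
gripper_force: 30.0
clock: 9.35
eef_pos: [0.5325, 0.287, 0.0374]
tcp_rot: [0.0, -0.0, 1.0, 0.0]
force: [-1.1, -0.7, 5.1]
finger_gap: 0.656
gripper_force: 30.0
```

```bash
python3 -m creep '{"plan":[[0.5,[0,0,0],0],[0.7,[0,0,0],0],[1,[0,0,0],0],[1,[0,0,0],0],[1,[0,0,0],0],[1,[0,0,0],0],[1,[0,0,0],0],[1,[0,0,0],0]]}'
python3 -m creep '{"plan":[[1,[0,0,-10],0],[1,[0,0,-30],0],[1,[0,0,-60],0],[1,[0,0,-90],0],[1,[0,0,-110],0],[1,[0,-25,-120],0],[1,[0,-65,-125],0],[1,[0,-112,-125],0]]}'
python3 -m creep '{"plan":[[1,[-10,-45,0],0],[1,[-30,-80,0],0],[1,[-50,-105,0],0],[1,[-70,-115,0],0],[1,[-80,-117,0],0],[1,[-85,-117,0],0],[1,[-85,-117,0],0],[1,[-85,-117,0],0]]}'
python3 - <<'E'
from h import *
print(read_state()["eef_pos"].round(4))
for c,u in [("top",None),("side",None)]:
    p=shot(c,c+"3")
    uv=w2p(p,[.533,.287,.057]); print(c,uv.round(),circ(p,uv,24 if c=="top" else 38,lambda h,s,v:(s<60)&(v>90),.057))
    if c=="side": print("cell",circ(p,(279,190),22,lambda h,s,v:(h>50)&(h<80)&(s>90)&(v>80),.062))
    im=p["frame"][int(uv[1])-50:int(uv[1])+50,int(uv[0])-50:int(uv[0])+50]
    cv2.imwrite(f"pics/sl_{c}.png",cv2.resize(im,None,fx=4,fy=4)[:,:,::-1])
a=cv2.imread("pics/sl_top.png");b=cv2.imread("pics/sl_side.png");cv2.imwrite("pics/sl.png",np.hstack([a,b]))
E
```

```text
clock: 10.15
eef_pos: [0.5322, 0.2868, 0.0369]
tcp_rot: [-0.0, -0.0, 1.0, -0.0]
force: [-0.3, -0.0, -0.0]
finger_gap: 0.999
gripper_force: 0.0
clock: 10.95
eef_pos: [0.5329, 0.1754, 0.1637]
tcp_rot: [0.001, -0.002, 1.0, 0.001]
force: [0.8, -0.9, 0.4]
finger_gap: 0.998
gripper_force: 0.0
clock: 11.75
eef_pos: [0.6166, 0.0593, 0.1618]
tcp_rot: [-0.0, -0.001, 1.0, 0.0]
force: [0.2, -0.5, 0.1]
finger_gap: 1.002
gripper_force: 0.0
[0.6166 0.0593 0.1618]
top [194. 224.] [533.2 285.   52.9  55.2 170.9]
side [221. 278.] [560.4 284.3  81.6 112.4  64.6]
cell [616.8  57.4  51.2  53.6  83.2]
```

View pics/sl.png

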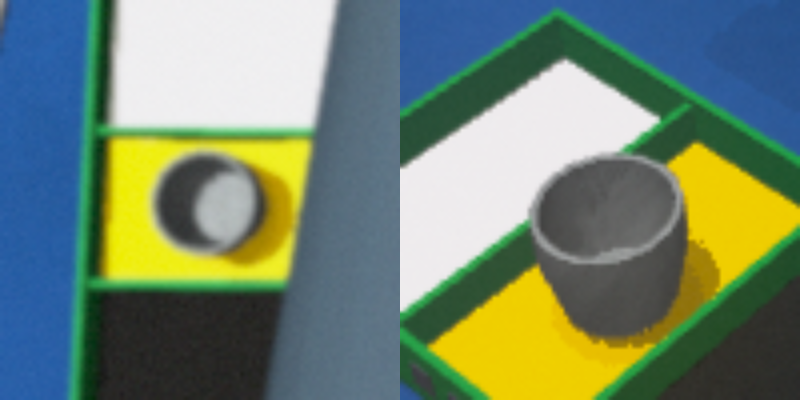

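Sleeve stands upright in the yellow bay, rim at about (52,52) of each 100-px crop half. Next, the green cell.

```bash
python3 -m creep '{"plan":[[1,[-1.3,-2.5,10],0],[1,[-1.3,-2.5,30],0],[1,[-1.3,-2.5,60],0],[1,[-1.3,-2.5,85],0],[1,[-1.3,-2.5,103],0],[1,[-1.3,-2.5,111],0],[1,[-1.3,-2.5,115],0],[1,[-1.3,-2.5,115],0]]}'
python3 -m creep '{"plan":[[-1,[0,0,0],0],[-1,[0,0,0],0],[-1,[0,0,0],0],[-1,[0,0,0],0],[-1,[0,0,0],0],[-1,[0,0,0],0],[-1,[0,0,0],0],[-1,[0,0,0],0]]}'
python3 -m creep '{"plan":[[-1,[0,0,-3],0],[-1,[0,0,-15],0],[-1,[0,0,-40],0],[-1,[0,0,-65],0],[-1,[0,0,-80],0],[-1,[0,0,-90],0],[-1,[0,0,-90],0],[-1,[0,0,-90],0]]}'
```

```text
clock: 12.65
eef_pos: [0.6188, 0.0553, 0.0469]
tcp_rot: [-0.0, -0.0, 1.0, -0.0]
force: [0.3, 0.1, 0.6]
finger_gap: 1.005
gripper_force: 0.0
clock: 13.45
eef_pos: [0.6193, 0.0557, 0.0476]
tcp_rot: [0.001, -0.0, 1.0, 0.0]
force: [-1.3, 0.9, 6.2]
finger_gap: 0.718
gripper_force: 30.0
clock: 14.25
eef_pos: [0.6182, 0.0553, 0.1363]
tcp_rot: [-0.001, -0.0, 1.0, -0.0]
force: [-1.0, -0.4, -1.2]
finger_gap: 0.72
gripper_force: 30.0
```

```bash
python3 -m creep '{"plan":[[-1,[3,10,0],0],[-1,[12,35,0],0],[-1,[28,75,0],0],[-1,[45,120,0],0],[-1,[62,165,0],0],[-1,[75,200,0],0],[-1,[83,222,0],0],[-1,[86.3,231.5,0],0]]}'
python3 -m creep '{"plan":[[-1,[0,0,0],0],[-1,[0,0,3],0],[-1,[0,0,8],0],[-1,[0,0,12],0],[-1,[0,0,15],0],[-1,[0,0,15],0],[-1,[0,0,15],0],[-1,[0,0,15],0]]}'
python3 - <<'E'
from h import *
print(read_state()["eef_pos"].round(4))
for c in ["top","side"]:
    p=shot(c)
    uv=w2p(p,[.533,.287,.09]); x,y=uv.astype(int)
    im=p["frame"][y-50:y+50,x-50:x+50]
    cv2.imwrite(f"pics/in_{c}.png",cv2.resize(im,None,fx=4,fy=4,interpolation=cv2.INTER_CUBIC)[:,:,::-1])
    print(c,x,y,w2p(p,[.5325,.287,.057]).round(1),w2p(p,[.5325,.287,.0745]).round(1),w2p(p,[.5325,.287,.1345]).round(1))
a=cv2.imread("pics/in_top.png");b=cv2.imread("pics/in_side.png");cv2.imwrite("pics/in.png",np.hstack([a,b]))
E
```

```text
clock: 15.05
eef_pos: [0.5296, 0.2906, 0.1359]
tcp_rot: [-0.001, -0.003, 1.0, 0.0]
force: [0.4, 0.7, -0.9]
finger_gap: 0.717
gripper_force: 30.0
clock: 15.85
eef_pos: [0.5324, 0.2868, 0.1221]
tcp_rot: [0.0, -0.0, 1.0, 0.0]
force: [-1.1, -0.3, -1.2]
finger_gap: 0.72
gripper_force: 30.0
[0.5324 0.2868 0.1221]
top 188 223 [194.1 224.5] [191.4 224. ] [181.4 222. ]
side 217 262 [220.7 278.7] [219.3 270.4] [214.  240.1]
```

View pics/in.png

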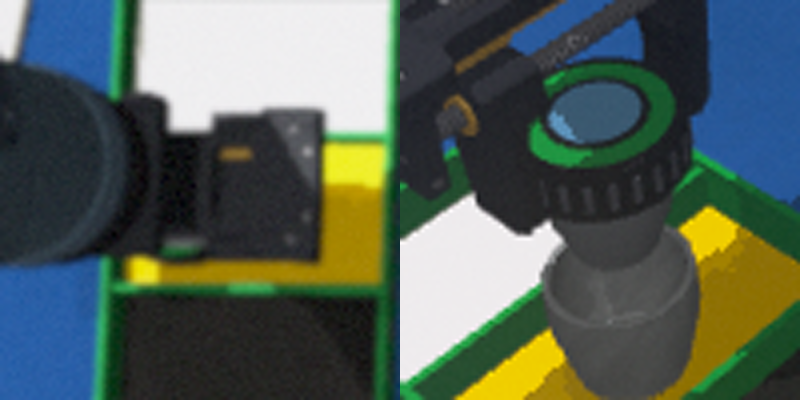

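```bash
cat > ov.py <<'E'
from h import *
def overlay(name,cell,sl,zf,cam="side",win=55,k=6):
    p=shot(cam); x,y=w2p(p,[.533,.287,.09]).astype(int); o=np.array([x-win,y-win])
    im=cv2.resize(p["frame"][o[1]:o[1]+2*win-10,o[0]:o[0]+2*win],None,fx=k,fy=k,interpolation=cv2.INTER_CUBIC)[:,:,::-1].copy()
    t=np.linspace(0,2*np.pi,60)
    def ring(c,z,d,col):
        q=np.array([w2p(p,[c[0]+d/2*np.cos(a),c[1]+d/2*np.sin(a),z]) for a in t])
        cv2.polylines(im,[((q-o+.5)*k).round().astype(np.int32)],True,col,1)
    for h,d in [(0,.031),(.022,.047),(.040,.064),(.062,.064)]: ring(cell,zf+h,d,(0,0,255))
    for h,d in [(.03,.058),(.05,.058)]: ring(sl,.007+h,d,(255,255,0))
    cv2.imwrite(f"pics/{name}.png",im)
E
python3 -c "
from ov import *
overlay('ov1',(.5325,.287),(.5325,.287),.0747)"
```

```text
(no output)
```

View pics/ov1.png

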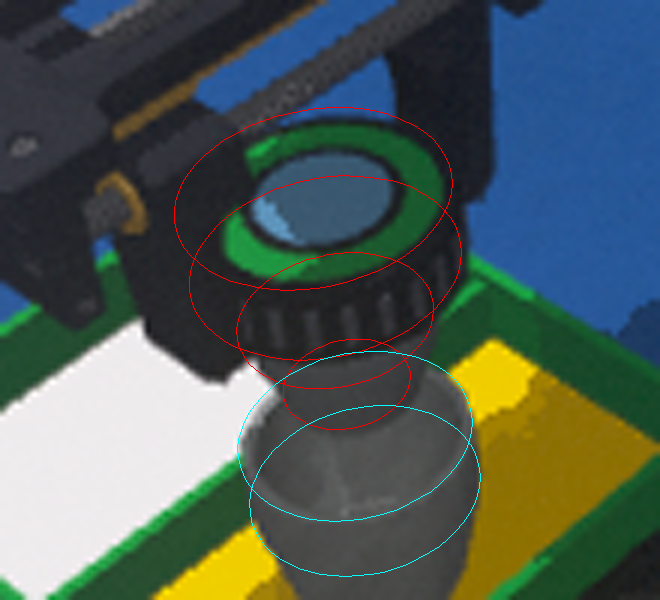

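The overlay matches both the cell and the sleeve rim with the same +4 px shift (about 0.7 camera px), so the two are aligned. Inserting.

```bash
python3 -m creep '{"plan":[[-1,[0,0,5],0],[-1,[0,0,12],0],[-1,[0,0,20],0],[-1,[0,0,27],0],[-1,[0,0,33],0],[-1,[0,0,38],0],[-1,[0,0,42],0],[-1,[0,0,45],0]]}'
python3 -m creep '{"plan":[[-1,[0,0,2],0],[-1,[0,0,4],0],[-1,[0,0,6],0],[-1,[0,0,8],0],[-1,[0,0,9.5],0],[-1,[0,0,11],0],[-1,[0,0,12],0],[-1,[0,0,12],0]]}'
```

```text
clock: 16.8
eef_pos: [0.5324, 0.2868, 0.0766]
tcp_rot: [0.0, -0.0, 1.0, 0.0]
force: [-0.0, -0.4, -1.6]
finger_gap: 0.716
gripper_force: 30.0
clock: 17.6
eef_pos: [0.5324, 0.2867, 0.0649]
tcp_rot: [0.0, -0.0, 1.0, -0.0]
force: [1.6, 0.4, -1.1]
finger_gap: 0.719
gripper_force: 30.0
```

```bash
python3 -m creep '{"plan":[[-1,[0,0,0.5],0],[-1,[0,0,1],0],[-1,[0,0,1.5],0],[-1,[0,0,1.5],0],[-1,[0,0,1.5],0],[-1,[0,0,1.5],0],[-1,[0,0,1.5],0],[-1,[0,0,1.5],0]]}'
```

```text
clock: 18.4
eef_pos: [0.5327, 0.2866, 0.0646]
tcp_rot: [0.0, -0.0, 1.0, 0.0]
force: [-0.6, -1.7, 9.9]
finger_gap: 0.717
gripper_force: 30.0
```

```bash
python3 -m creep '{"plan":[[0.6,[0,0,0],0],[0.8,[0,0,0],0],[1,[0,0,0],0],[1,[0,0,0],0],[1,[0,0,0],0],[1,[0,0,0],0],[1,[0,0,0],0],[1,[0,0,0],0]]}'
python3 -m creep '{"plan":[[1,[0,0,-10],0],[1,[0,0,-30],0],[1,[0,0,-60],0],[1,[0,0,-90],0],[1,[0,0,-115],0],[1,[0,-10,-120],0],[1,[5,-40,-120],0],[1,[15,-80,-120],0]]}'
python3 -m creep '{"plan":[[1,[10,-45,0],0],[1,[22,-92,0],3],[1,[35,-138,0],6],[1,[47,-185,0],9],[1,[60,-228,0],11],[1,[73,-262,0],11.3],[1,[80,-285,0],11.3],[1,[83,-293,0],11.3]]}'
python3 - <<'E'
from h import *
from ov import overlay
overlay('ov2',(.5325,.287),(.5325,.287),.017)
print(read_state()["eef_pos"].round(4))
E
```

```text
clock: 19.2
eef_pos: [0.5323, 0.2868, 0.0634]
tcp_rot: [0.0, -0.0, 1.0, -0.0]
force: [-0.4, -0.5, -0.1]
finger_gap: 1.001
gripper_force: 0.0
clock: 20.0
eef_pos: [0.5172, 0.2069, 0.1834]
tcp_rot: [0.0, -0.002, 1.0, 0.0]
force: [1.1, -1.0, -0.3]
finger_gap: 1.002
gripper_force: 0.0
clock: 20.8
eef_pos: [0.4329, -0.0891, 0.1832]
tcp_rot: [-0.0, 0.1, 0.995, -0.0]
force: [0.3, -0.0, 0.3]
finger_gap: 0.999
gripper_force: 0.0
[ 0.4331 -0.0888  0.1832]
```

View pics/ov2.png

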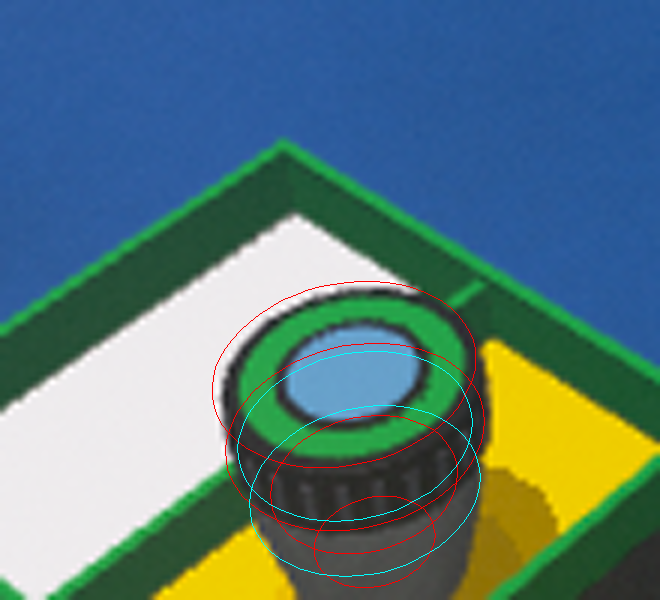

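The cell sits home and straight in the sleeve: its ring is level on the rim at about (355,370) in the crop. Now the green fan.

```bash
python3 -m creep '{"plan":[[1,[0,0,15],0],[1,[0,0,50],0],[1,[0,0,90],0],[1,[0,0,125],0],[1,[0,0,152],0],[1,[0,0,165],0],[1,[0,0,172],0],[1,[0,0,173],0]]}'
python3 -m creep '{"plan":[[1,[0,0,0],0],[1,[0,0,0],0],[-1,[0,0,0],0],[-1,[0,0,0],0],[-1,[0,0,0],0],[-1,[0,0,0],0],[-1,[0,0,0],0],[-1,[0,0,0],0]]}'
python3 -m creep '{"plan":[[-1,[0,0,0],0],[-1,[0,0,-10],0],[-1,[0,0,-35],0],[-1,[0,0,-70],0],[-1,[0,0,-100],0],[-1,[0,0,-120],0],[-1,[0,0,-130],0],[-1,[0,0,-130],0]]}'
```

```text
clock: 21.65
eef_pos: [0.4348, -0.0858, 0.0103]
tcp_rot: [-0.0, 0.098, 0.995, 0.0]
force: [-0.4, -0.4, 0.2]
finger_gap: 1.002
gripper_force: 0.0
clock: 22.45
eef_pos: [0.4346, -0.0863, 0.0105]
tcp_rot: [0.0, 0.098, 0.995, 0.0]
force: [0.5, -0.2, 1.1]
finger_gap: 0.562
gripper_force: 30.0
clock: 23.25
eef_pos: [0.4353, -0.0863, 0.1416]
tcp_rot: [0.001, 0.098, 0.995, 0.0]
force: [-0.3, -0.5, -0.5]
finger_gap: 0.563
gripper_force: 30.0
```

```bash
python3 -m creep '{"plan":[[-1,[-4,15,0],0],[-1,[-12,48,0],0],[-1,[-25,95,0],-2],[-1,[-38,142,0],-4],[-1,[-51,189,0],-6],[-1,[-63,236,0],-8],[-1,[-76,283,0],-10],[-1,[-87,325,0],-11.3]]}'
python3 -c "
from h import *
s=read_state();print(s['eef_pos'].round(4),s['tcp_rot'].round(3))"
```

```text
clock: 24.05
eef_pos: [0.5831, 0.2178, 0.1386]
tcp_rot: [-0.001, -0.002, 1.0, -0.0]
force: [0.7, -0.3, 0.1]
finger_gap: 0.562
gripper_force: 30.0
[0.5831 0.2178 0.1386] [-0.001 -0.002  1.    -0.   ]
```

```bash
python3 -m creep '{"plan":[[-1,[-15,30,0],0],[-1,[-27,55,0],0],[-1,[-33,67,0],0],[-1,[-35.4,71.6,0],0],[-1,[-35.4,71.6,0],0],[-1,[-35.4,71.6,10],0],[-1,[-35.4,71.6,30],0],[-1,[-35.4,71.6,55],0]]}'
python3 -m creep '{"plan":[[-1,[0,0,20],0],[-1,[0,0,37],0],[-1,[0,0,50],0],[-1,[0,0,59],0],[-1,[0,0,64],0],[-1,[0,0,66],0],[-1,[0,0,66],0],[-1,[0,0,66],0]]}'
python3 -m creep '{"plan":[[-1,[0,0,0.5],0],[-1,[0,0,1],0],[-1,[0,0,1.5],0],[-1,[0,0,2],0],[-1,[0,0,2],0],[-1,[0,0,2],0],[-1,[0,0,2],0],[-1,[0,0,2],0]]}'
```

```text
clock: 24.85
eef_pos: [0.619, 0.2858, 0.085]
tcp_rot: [0.001, 0.0, 1.0, 0.0]
force: [-0.5, -0.5, -1.4]
finger_gap: 0.564
gripper_force: 30.0
clock: 25.65
eef_pos: [0.6191, 0.2874, 0.0202]
tcp_rot: [0.001, -0.0, 1.0, 0.0]
force: [0.5, -0.1, -0.3]
finger_gap: 0.564
gripper_force: 30.0
clock: 26.45
eef_pos: [0.6187, 0.2871, 0.0176]
tcp_rot: [0.0, -0.0, 1.0, 0.0]
force: [0.1, -0.1, 1.6]
finger_gap: 0.571
gripper_force: 30.0
```

```bash
python3 -m creep '{"plan":[[-1,[0,0,0.4],0],[-1,[0,0,0.8],0],[-1,[0,0,0.8],0],[0.4,[0,0,0.8],0],[0.7,[0,0,0.8],0],[1,[0,0,0.8],0],[1,[0,0,0.8],0],[1,[0,0,0.8],0]]}'
python3 -m creep '{"plan":[[1,[0,0,-8],0],[1,[0,0,-25],0],[1,[0,0,-55],0],[1,[0,0,-90],0],[1,[0,0,-125],0],[1,[0,-5,-155],0],[1,[0,-30,-170],0],[1,[0,-70,-172],0]]}'
python3 -m creep '{"plan":[[1,[-2,-45,0],3],[1,[-5,-92,0],6],[1,[-8,-140,0],9],[1,[-11,-188,0],12],[1,[-14,-235,0],15],[1,[-15,-270,0],17.1],[1,[-15,-292,0],17.1],[1,[-15,-299.5,0],17.1]]}'
python3 - <<'E'
from h import *
p=shot("top"); print(w2p(p,[.619,.287,.02]))
a=cv2.resize(p["frame"][130:290,120:320],None,fx=3,fy=3,interpolation=cv2.INTER_CUBIC)[:,:,::-1]; cv2.imwrite("pics/fan.png",a)
E
```

```text
clock: 27.25
eef_pos: [0.6186, 0.2871, 0.0164]
tcp_rot: [-0.0, -0.0, 1.0, -0.0]
force: [-0.0, 0.4, -0.2]
finger_gap: 0.985
gripper_force: 0.0
clock: 28.05
eef_pos: [0.62, 0.2203, 0.1932]
tcp_rot: [0.003, -0.003, 1.0, 0.002]
force: [0.2, -0.2, 0.2]
finger_gap: 1.0
gripper_force: 0.0
clock: 28.85
eef_pos: [0.6339, -0.0862, 0.1904]
tcp_rot: [0.001, 0.15, 0.989, -0.001]
force: [-0.3, 0.4, -0.0]
finger_gap: 1.002
gripper_force: 0.0
[200.86685226 187.77471974]
```

View pics/fan.png

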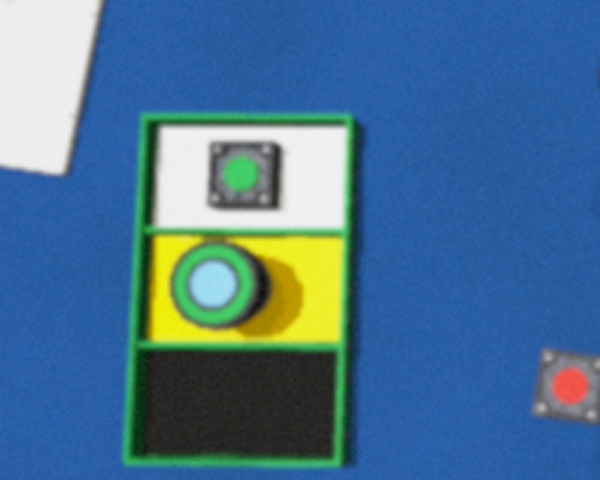

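The fan lies flat in the white bay at (241,173) in the crop, and the cell and sleeve are at (213,284). Now the aluminium heat sink.

```bash
python3 -m creep '{"plan":[[1,[0,0,15],0],[1,[0,0,50],0],[1,[0,0,90],0],[1,[0,0,127],0],[1,[0,0,155],0],[1,[0,0,169],0],[1,[0,0,175],0],[1,[0,0,176.5],0]]}'
python3 -m creep '{"plan":[[1,[0,0,0],0],[1,[0,0,0],0],[-1,[0,0,0],0],[-1,[0,0,0],0],[-1,[0,0,0],0],[-1,[0,0,0],0],[-1,[0,0,0],0],[-1,[0,0,0],0]]}'
python3 -m creep '{"plan":[[-1,[0,0,0],0],[-1,[0,0,-10],0],[-1,[0,0,-35],0],[-1,[0,0,-70],0],[-1,[0,0,-100],0],[-1,[0,0,-120],0],[-1,[0,0,-130],0],[-1,[0,0,-130],0]]}'
```

```text
clock: 29.7
eef_pos: [0.6342, -0.0815, 0.0121]
tcp_rot: [0.0, 0.148, 0.989, 0.0]
force: [0.1, 0.1, -0.4]
finger_gap: 1.0
gripper_force: 0.0
clock: 30.5
eef_pos: [0.6339, -0.0824, 0.0121]
tcp_rot: [-0.0, 0.148, 0.989, 0.0]
force: [-0.2, 0.5, -0.1]
finger_gap: 0.486
gripper_force: 0.0
clock: 31.3
eef_pos: [0.6347, -0.0825, 0.1436]
tcp_rot: [0.001, 0.148, 0.989, 0.0]
force: [1.1, -0.2, -1.4]
finger_gap: 0.449
gripper_force: 30.0
```

```bash
python3 -m creep '{"plan":[[-1,[10,10,0],0],[-1,[33,34,0],0],[-1,[67,69,0],-3],[-1,[101,104,0],-6],[-1,[135,139,0],-9],[-1,[169,174,0],-12],[-1,[203,209,0],-15],[-1,[234,242,0],-17.1]]}'
python3 -c "
from h import *
p=shot('side','hs',(100,100,400,320),2.6)"
```

```text
clock: 32.1
eef_pos: [0.4779, 0.2198, 0.1408]
tcp_rot: [-0.001, -0.002, 1.0, -0.0]
force: [0.6, 0.5, -1.6]
finger_gap: 0.448
gripper_force: 30.0
```

View pics/hs.png

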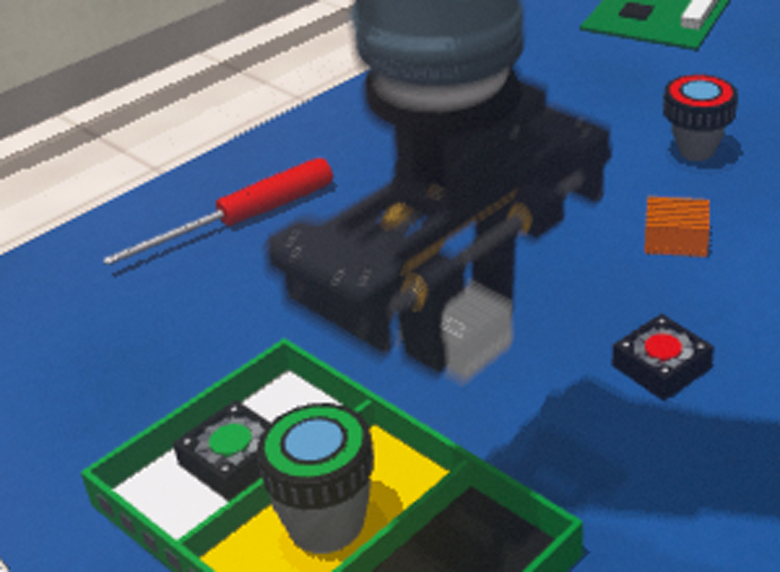

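The heat sink is held level, fins up (about (478,330) in the crop). Lowering it into the black bay.

```bash
python3 -m creep '{"plan":[[-1,[15,30,0],0],[-1,[27,53,0],0],[-1,[33,65,0],0],[-1,[35,69.3,0],0],[-1,[35,69.3,0],0],[-1,[35,69.3,10],0],[-1,[35,69.3,30],0],[-1,[35,69.3,55],0]]}'
python3 -m creep '{"plan":[[-1,[0,0,20],0],[-1,[0,0,37],0],[-1,[0,0,50],0],[-1,[0,0,59],0],[-1,[0,0,64],0],[-1,[0,0,66],0],[-1,[0,0,66],0],[-1,[0,0,66],0]]}'
python3 -m creep '{"plan":[[-1,[0,0,0.5],0],[-1,[0,0,1],0],[-1,[0,0,1.5],0],[-1,[0,0,2],0],[-1,[0,0,2.4],0],[-1,[0,0,2.4],0],[-1,[0,0,2.4],0],[-1,[0,0,2.4],0]]}'
```

```text
clock: 32.95
eef_pos: [0.4475, 0.2857, 0.0866]
tcp_rot: [0.001, 0.001, 1.0, 0.0]
force: [0.5, -1.1, -1.6]
finger_gap: 0.453
gripper_force: 30.0
clock: 33.75
eef_pos: [0.4465, 0.2871, 0.0217]
tcp_rot: [0.0, -0.0, 1.0, 0.0]
force: [0.6, -0.3, -2.1]
finger_gap: 0.449
gripper_force: 30.0
clock: 34.55
eef_pos: [0.4462, 0.2869, 0.019]
tcp_rot: [0.0, -0.0, 1.0, 0.0]
force: [-1.2, -0.5, 5.0]
finger_gap: 0.448
gripper_force: 30.0
```

```bash
python3 -m creep '{"plan":[[0.2,[0,0,0],0],[0.5,[0,0,0],0],[1,[0,0,0],0],[1,[0,0,0],0],[1,[0,0,0],0],[1,[0,0,0],0],[1,[0,0,0],0],[1,[0,0,0],0]]}'
python3 -m creep '{"plan":[[1,[0,0,-8],0],[1,[0,0,-25],0],[1,[0,0,-55],0],[1,[0,0,-90],0],[1,[0,0,-125],0],[1,[0,-5,-155],0],[1,[0,-30,-170],0],[1,[0,-70,-172],0]]}'
python3 -m creep '{"plan":[[1,[0,-45,0],0],[1,[0,-90,0],0],[1,[0,-135,0],0],[1,[0,-170,0],0],[1,[0,-190,0],0],[1,[0,-200,0],0],[1,[0,-200,0],0],[1,[0,-200,0],0]]}'
python3 - <<'E'
from h import *
p=shot("side"); q=shot("top")
a=cv2.resize(p["frame"][160:390,100:450],(560,368)); b=cv2.resize(q["frame"][150:300,140:236],(236,368))
cv2.imwrite("pics/end.png",np.hstack([a,b])[:,:,::-1])
E
```

```text
clock: 35.35
eef_pos: [0.4462, 0.2869, 0.0187]
tcp_rot: [0.0, -0.0, 1.0, 0.0]
force: [-0.3, 0.8, -0.2]
finger_gap: 1.002
gripper_force: 0.0
clock: 36.15
eef_pos: [0.4474, 0.2191, 0.1936]
tcp_rot: [0.002, -0.002, 1.0, 0.002]
force: [1.1, -0.6, 0.3]
finger_gap: 1.003
gripper_force: 0.0
clock: 36.95
eef_pos: [0.4465, 0.018, 0.1909]
tcp_rot: [0.0, -0.001, 1.0, 0.0]
force: [0.4, 0.0, 0.3]
finger_gap: 1.002
gripper_force: 0.0
```

View pics/end.png

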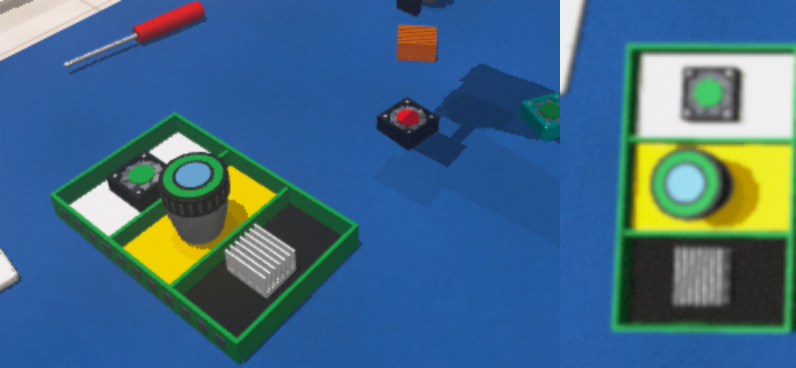

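All the parts are in their bays: the heat sink fins-up at (260,260), the cell in the sleeve at (195,190), the fan at (140,175). Handing in.

```bash
python3 -c "
from plant import *
print(sign_off())"
```

```text
the job is handed in; nothing more can be done
None
```

The tray is packed as asked and handed in after about 37 s of the 128 s: sleeve upright with the green cell home in it on yellow, green fan flat on white, aluminium heat sink fins-up on black, and the red cell, red fan and jar not touched.

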